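# Pin and clip a hand-cart drawbar joint

## Robot

A 6-joint arm with a two-finger parallel gripper is mounted at the origin on the work surface. World frame = base frame: x ahead of the robot, y to its left, z up, the work surface at z = 0. Lengths are in m, angles in degrees, forces in N, time in s.
With the tool pointing down it reaches from about 0.375 to 0.9 m from the base axis. Payload 3.1 kg.
Tool frame: the origin (TCP) lies at the very end of the fingers, on their centre line; the grasp point (between the pads) lies 19 mm behind it; z points along the fingers, y is the line along which they close (so a half turn about z gives the same grasp; the last joint's range is limited). The gripper opens to 87 mm and grips with 3 to 60 N. Pads are 19 mm wide; open, the fingers measure 117 mm over their backs; the gripper's body (75 mm by 190 mm) begins 51 mm behind the grasp point.
Start: joints at [-87.405, 30.224, 82.088, -0, 67.689, -10.227], TCP at [0.139, -0.609, 0.223] pointing down, gripper open.
Joint ranges: [-176.69, 176.69], [-43.24, 126.21], [12.49, 139.97], [-82, 262], [0, 151.66], [-163.58, 163.58]. Speed limits (degrees/s): [159.86, 159.86, 180, 180, 180, 180].

## Interface

Orientations are given as a 3x3 rotation matrix whose columns are the frame's x, y, z axes.
In Python, from rig import bot gives the robot as it stands.
- The arm moves only by the tool move_arm, never from a script. Its argument "increments" is a list of rows, each an object with "xyz": the shift along the tool's x, y, z in mm, a list of three; "roll": the turn about the tool's z in rad; "grip": the opening in per cent of the stroke, from 0 (shut) to 100 (fully open). A call has 1 to 5 rows; each row shifts and turns the commanded pose from where the row before left it, along the tool's axes as they then stand; what a row does not reach is not made up. A row lasts 1/12 s, in which the tool goes at most 41.7 mm and 7.16 degrees, less where a joint would pass 70% of its speed; a pose out of reach is approached as far as the arm can. A call is refused whole if a number of a shift passes 41.7 or a number of a turn 0.125, either way. A call with a gripper value outside its range is refused whole. The fingers move at their own pace and stop on an object; the grip force is fixed at half the most. Time passes only in rows, so rows that do not move let the fingers close. It gives the time, the measured TCP pose, the force, the opening and the grip force at its end, in the units of the state.
- bot.read_state(): the state, without advancing time (a new reading comes with each control period).
- bot.capture(name): name is "scene" or "side" or "wrist"; returns (picture, depth): 384x512x3 uint8, red, green, blue; 384x512 float32, m along the optical axis (not along the pixel's ray), 0 where there is no reading.
- bot.camera_model(name): a dict with "intrinsics" (3x3 intrinsics, pixels), "rvec" (rotation vector, rad) and "tvec" (3), from world to camera coordinates, as OpenCV has them; the wrist camera has in their place "tool_from_camera" (4x4, takes a point from camera to tool coordinates, whose origin is the TCP and whose axes are the flange's). Camera axes: x right, y down, z forward; pixel columns grow to the right and rows downward; lengths in m; the calibration is good to about 2 mm. A picture is of the moment at which its call begins: read the wrist's pose just before it. camera_model takes no time and is no camera call.
- bot.hand_in(): hands the job in; it is judged then, once.
Trained networks look in the newest picture that a camera, given by its name, has taken for a name from the list of things; names that differ only in an ending like _2 or _b are one class to them, and where a whole thing is asked for, a point or a joint stands for the part that bears it (a point fixed in the world has none). Each returns a list of dicts, best first, with "conf" (0 to 1); they miss things now and then, are a little off and sometimes report something else, mostly with a low value. They report only what shows in the picture. A call takes as long as a camera call. They do not tell look-alikes from the thing itself.
- bot.spot_in(label, camera): "at" ([x, y, z] in m, in the coordinates of the camera as it stood for that picture, good to about 4 mm: the middle of the surface that is visible of it).
- bot.trace(label, camera): "mask" (384x512 bool, what is visible of it).
The state is a dict: "time_s": time; "joint_positions": joint angles; "qvel": joint speeds; "tau": joint torques, N m; "position": TCP position; "tcp_rot": TCP orientation; "force": force on the tool from outside, world axes, zero at the start; "moment": the same for the moment, N m; "opening": opening from 0.0 (shut) to 1.0 (fully open); "grasp_force": force on a finger pad.
Only numpy, scipy, OpenCV 4.12 (cv2) and the standard library are available. Lean on these libraries where they do the work, as an engineer would, in place of code of your own. Each camera call takes 0.05 s, during which the arm holds its last target. There are 200 camera calls.

## Task

Finish the hand-cart drawbar joint on the assembly board: push its pin fully home through the clevis by the round head, then take the big R-clip from the wooden rack, feel for the cross hole in the pin's end and push the clip's straight leg down through it until the bow springs over the pin. Do not force the clip, let go of it when it is home, and leave the loose parts lying about alone.

Things in the scene. Friction and masses are not known exactly. Their poses are not given: they have to be found in the camera images.
- stand: Drawbar joint, fixed: plywood board 150x160x15 mm on a black mat; on it a grey steel clevis of two cheeks (outer faces y = -27 and +27 mm, tops 96 mm above the table) holding the eye of a dark square drawbar that runs off to +x. A steel pin 22 mm thick lies along y, axis 76 mm above the table. Origin: centre of the board's underside; z up, y along the pin from head to cross-drilled end.
- ring_face (a point): On the pin's axis, at the outer face of the white outer thrust ring (34 mm across) on the clevis's +y side, 30 mm from the stand's origin; axes as the stand's. Pins of several lengths are in use: once home, the centre of the cross hole lies 6 to 24 mm beyond this point along +y, and the pin ends 14 mm beyond the hole. The place is not measured: find it by feel or sight.
- pin_head (a point): Centre of the outer face of the pin's round head (34 mm across, 8 mm thick, on the stand's -y side). Pushed along +y it drives the pin home with about 6 N of drag. The hole runs from the pin's top to its bottom, 6.4 mm wide, mouth countersunk to 9 x 12 mm. The pin may stand turned about its axis by up to 12 degrees (not measured), its mouth then 2.3 mm to +x or -x; it turns with a leg that has entered.
- pin (a joint): How far the pin still stands out, in m: 0.030 to 0.042 at the start, when the hole is hidden in the joint; 0 when its head is home against the clevis cheek (a hard stop).
- rack: Wooden rack for clips, fixed, 50 x 90 x 44 mm, with three upright slots 34 mm deep side by side along y; the big R-clip stands in the middle one. Origin: centre of its underside; z up.
- clip_eye (a point): Centre of the double-coiled eye of the big R-clip (5 mm spring wire, 91 mm long, 0.05 kg): where to grip it, across the thickness. The eye is 25 mm across, 10 mm thick along y. Axes: z up along the straight leg from tip to eye, x from straight leg to bowed leg, y square to the clip's flat side. It stands eye up in the rack, leaning slightly. The leg's axis is 8 mm to -x, its tip 78 mm below.
- clip_bow (a point): Point on the straight leg's axis level with the middle of the bow, 48 mm below the eye's centre and 8 mm to -x; axes as the eye's. Clip seated: this point is in the hole, on the pin's axis, clip y along the pin, bow round either side of the pin.
- clip_tip (a point): Rounded tip of the clip's straight leg (5 mm thick), 30 mm below the bow point; axes as the eye's.
- bow (a joint): Spread of the springy bowed leg, in rad: 0 closed, about 0.09 as it passes over the pin, at most 0.18. It meets the pin when the leg's tip is some 18 mm below the pin's top, takes about 8 to 12 N to spread over, then springs closed and draws the clip in until seated (tip 41 mm below the pin's top); pushed further, its throat bears on the pin's top and the force climbs again.
- ring_a: Loose white plastic ring, 90 mm across, hole 40 mm, 6 mm thick, lying on the table; to be left alone. Origin: centre of its underside.
- ring_b: A second such ring lying on the first; to be left alone.
- tube: Loose white plastic tube, 16 mm thick, 110 mm long, lying along its x; to be left alone. Origin: under its middle.
- small_clip: A smaller R-clip of 3 mm wire, about 55 mm long, lying flat; it does not fit and is to be left alone.
Mind the look-alikes: they are no part of the job. Leave any purple look-alike of the part that bears clip_eye alone.

How it is judged:
By the outcome, as a careful person would: the job done as asked, in the order asked, and still so for the second after the job is handed in, with the robot touching nothing.
It also fails if it takes over 64 s, if anything falls off the work surface, if the arm or the gripper's body presses on something with over 40 N, if the wrist force passes 120 N, or if a joint passes its speed limit or range.

## Working session

There is one attempt and no reset: what is moved stays moved. The work goes in short steps, Python scripts to look and compute and a tool call to move; the robot and the scene stay as the last step left them, time stands still between calls to the robot, and variables do not carry over. Pictures are saved under pics/ and viewed, at most 10 in all, crops included, and the job is handed in when it is done.

Besides the shell and the picture viewer there is one more tool, called after "Emit:" as name(argument=value, ...) on one line, values as JSON. move_arm: Moves the arm, as the interface text tells. Its arguments: {"type":"object","properties":{"increments":{"type":"array"}},"required":["increments"]}

```bash
mkdir -p pics; ls
cat > h.py <<'E'
import numpy as np, cv2
from rig import bot
def cam2w(name, st=None):
    m=bot.camera_model(name)
    K=np.array(m["intrinsics"])
    if "rvec" in m:
        R=cv2.Rodrigues(np.array(m["rvec"],float))[0]; t=np.array(m["tvec"],float).ravel()
        T=np.eye(4); T[:3,:3]=R.T; T[:3,3]=-R.T@t
    else:
        st=st or bot.read_state()
        W=np.eye(4); W[:3,:3]=np.array(st["tcp_rot"]); W[:3,3]=st["position"]
        T=W@np.array(m["tool_from_camera"])
    return K,T
def w(T,p): return T[:3,:3]@np.asarray(p)+T[:3,3]
def cloud(name,d,T,K):
    v,u=np.mgrid[:d.shape[0],:d.shape[1]]
    p=np.stack([(u-K[0,2])/K[0,0]*d,(v-K[1,2])/K[1,1]*d,d],-1)
    return p@T[:3,:3].T+T[:3,3]
E
python3 - <<'E'
from h import *
np.set_printoptions(precision=3,suppress=True)
ims=[]
for n in ["scene","side"]:
    K,T=cam2w(n); im,d=bot.capture(n); ims.append(im); np.save(n+"_d.npy",d)
    print(n,"cam at",T[:3,3],"fwd",T[:3,2],K[0,0])
    cv2.imwrite(f"pics/{n}0.png",im[:,:,::-1])
    for l in ["stand","pin_head","rack","clip_eye","ring_a"]:
        r=bot.spot_in(l,n); print(l,[(round(x["conf"],2),w(T,x["at"])) for x in r[:3]])
print(bot.read_state())
E
```

```text
pics
scene cam at [ 1.04  -0.144  0.615] fwd [-0.63   0.311 -0.711] 393.3500774249527
stand [(0.55, array([ 0.649, -0.089,  0.002]))]
pin_head [(0.71, array([ 0.651, -0.091,  0.001])), (0.62, array([ 0.56 , -0.134,  0.081]))]
rack [(0.95, array([0.535, 0.252, 0.037]))]
clip_eye [(0.56, array([0.388, 0.261, 0.002])), (0.5, array([0.524, 0.266, 0.08 ]))]
ring_a [(0.76, array([0.745, 0.161, 0.01 ])), (0.64, array([0.737, 0.124, 0.003]))]
side cam at [0.29  0.562 0.481] fwd [ 0.387 -0.698 -0.603] 393.69545437376786
stand [(0.81, array([ 0.58 , -0.048,  0.001]))]
pin_head [(0.59, array([ 0.675,  0.277, -0.002])), (0.44, array([ 0.552, -0.147,  0.088]))]
rack [(0.56, array([0.509, 0.287, 0.044])), (0.4, array([0.524, 0.268, 0.079]))]
clip_eye [(0.91, array([0.522, 0.268, 0.086])), (0.86, array([0.387, 0.264, 0.008])), (0.23, array([ 0.552, -0.15 ,  0.088]))]
ring_a [(0.78, array([0.705, 0.156, 0.008])), (0.69, array([0.739, 0.167, 0.015]))]
{'time_s': 0.6, 'joint_positions': array([-87.403,  30.223,  82.088,   0.001,  67.689, -10.229]), 'qvel': array([-0.072, -0.088, -0.039,  0.015,  0.003,  0.044]), 'tau': array([ -0.   , -43.974, -17.689,   0.063,   0.051,  -0.   ]), 'position': array([ 0.139, -0.609,  0.223]), 'tcp_rot': array([[ 0.975,  0.222,  0.   ],
       [ 0.222, -0.975, -0.   ],
       [ 0.   ,  0.   , -1.   ]]), 'force': array([-1.281,  0.41 ,  0.842]), 'moment': array([-0.003,  0.001, -0.045]), 'grasp_force': 0.0, 'opening': 0.9991583087717476}
```

View pics/scene0.png

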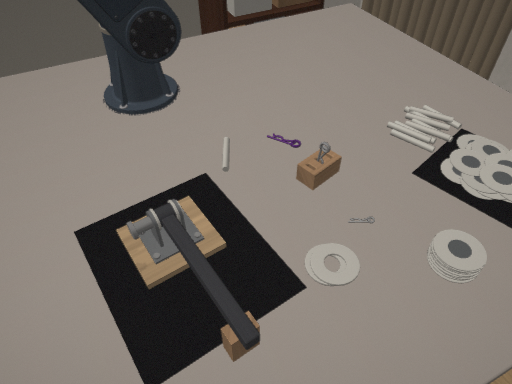

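View pics/side0.png

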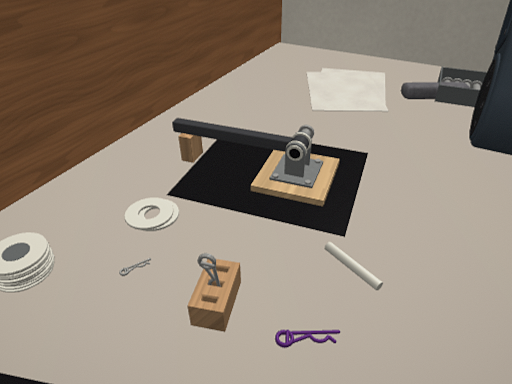

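The scene view shows the stand at about (170,238) with the pin head at (137,228), and the rack with its clip at (319,168). In the side view the pin end is at (297,152), the clip eye at (207,262), and the purple look-alike at (308,337).

```bash
cat > a.py <<'E'
from h import *
np.set_printoptions(precision=4,suppress=True)
P=[];C=[]
for n in ["scene","side"]:
    K,T=cam2w(n); d=np.load(n+"_d.npy"); p=cloud(n,d,T,K)[d>0]; P.append(p)
    im=cv2.imread(f"pics/{n}0.png")[d>0]; C.append(im)
for n,p,c in zip(["scene","side"],P,C):
    print(n,"table z",np.median(p[(abs(p[:,0]-.6)<.05)&(abs(p[:,1]-.15)<.05),2]))
    def rect(cx,cy,r,z0,z1,lab):
        m=(np.hypot(p[:,0]-cx,p[:,1]-cy)<r)&(p[:,2]>z0)&(p[:,2]<z1)
        q=p[m]; 
        if len(q)<10: print(lab,"few");return
        b=cv2.minAreaRect(q[:,:2].astype(np.float32)*1000); print(lab,len(q),b,"zmed",np.median(q[:,2]))
    rect(.58,-.09,.13,.011,.019,"board")
    rect(.52,.26,.07,.038,.05,"racktop")
    rect(.52,.26,.07,.055,.12,"clip")
    m=(np.hypot(p[:,0]-.52,p[:,1]-.26)<.07)&(p[:,2]>.058)&(p[:,2]<.13); q=p[m]
    print("clip mean",q.mean(0),"max",q.max(0),"min",q.min(0)); s=np.linalg.svd(q-q.mean(0)); print(s[2])
    rect(.58,-.09,.15,.093,.105,"cheek tops")
    m=(p[:,2]>.06)&(p[:,2]<.1)&(np.hypot(p[:,0]-.65,p[:,1]+.09)<.3)&(p[:,1]<.1); q=p[m]
    rect(.65,-.09,.3,.06,.11,"drawbar+")
E
python3 a.py
```

```text
scene table z -0.0016567742430858567
board 2787 ((549.3545532226562, -87.4948501586914), (151.05625915527344, 160.37074279785156), 8.226076126098633) zmed 0.013437468072866388
racktop 568 ((519.7577514648438, 266.9920654296875), (52.807823181152344, 92.59327697753906), 15.566045761108398) zmed 0.04203575393116754
clip 120 ((529.3270874023438, 268.8365173339844), (24.935070037841797, 8.582551956176758), 16.972057342529297) zmed 0.08136858945536068
clip mean [0.5284 0.2679 0.0813] max [0.541  0.2751 0.0979] min [0.5176 0.2618 0.0588]
[[ 0.3126  0.067   0.9475]
 [ 0.8894  0.3297 -0.3167]
 [ 0.3336 -0.9417 -0.0435]]
cheek tops 89 ((549.2806396484375, -87.4578857421875), (18.627403259277344, 53.783424377441406), 8.745885848999023) zmed 0.0940509613689513
drawbar+ 4080 ((682.7520141601562, -86.45008087158203), (304.7489013671875, 95.67987060546875), 8.132328987121582) zmed 0.0863147716649057
side table z 0.0004660824980980971
board 1819 ((549.0513305664062, -87.64063262939453), (150.5912628173828, 165.36273193359375), 8.029288291931152) zmed 0.015647829917741163
racktop 1638 ((520.2816162109375, 267.0262451171875), (50.867767333984375, 91.72188568115234), 16.339035034179688) zmed 0.04410783147943362
clip 298 ((527.3883056640625, 269.8233642578125), (25.975860595703125, 9.377742767333984), 13.82036018371582) zmed 0.0840939533558234
clip mean [0.5255 0.2705 0.083 ] max [0.5394 0.2768 0.1003] min [0.5153 0.2633 0.058 ]
[[-0.2578 -0.0566 -0.9645]
 [-0.8927 -0.368   0.2602]
 [ 0.3696 -0.9281 -0.0443]]
cheek tops 143 ((550.3637084960938, -102.813720703125), (27.428312301635742, 96.5977554321289), 8.501089096069336) zmed 0.09467629623631019
drawbar+ 2500 ((681.32958984375, -84.6086654663086), (304.9776611328125, 98.68047332763672), 8.366107940673828) zmed 0.08456019639648776
```

Emit:
move_arm(increments=[{"xyz":[0,0,0],"roll":0.08,"grip":0},{"xyz":[32,-23,3],"roll":0,"grip":0},{"xyz":[32,-23,5],"roll":0,"grip":0},{"xyz":[32,-23,5],"roll":0,"grip":0},{"xyz":[32,-23,5],"roll":0,"grip":0}])

```text
time_s: 1.02
position: [0.253, -0.499, 0.2045]
tcp_rot: [[0.99, 0.142, 0.0], [0.142, -0.99, -0.0], [0.0, 0.0, -1.0]]
force: [0.7, -0.5, 0.0]
opening: 0.711
grasp_force: 0.0
```

Emit:
move_arm(increments=[{"xyz":[32,-23,5],"roll":0,"grip":0},{"xyz":[32,-23,5],"roll":0,"grip":0},{"xyz":[32,-23,5],"roll":0,"grip":0},{"xyz":[32,-23,5],"roll":0,"grip":0},{"xyz":[32,-23,5],"roll":0,"grip":0}])

```text
time_s: 1.43
position: [0.3953, -0.3619, 0.1796]
tcp_rot: [[0.99, 0.143, 0.0], [0.143, -0.99, -0.001], [0.0, 0.001, -1.0]]
force: [-0.1, 0.2, 1.1]
opening: 0.326
grasp_force: 0.0
```

```bash
cat > b.py <<'E'
from h import *
np.set_printoptions(precision=4,suppress=True)
y=np.radians(8.2); R=np.array([[np.cos(y),-np.sin(y)],[np.sin(y),np.cos(y)]])
for n in ["scene","side"]:
    K,T=cam2w(n); d=np.load(n+"_d.npy"); p=cloud(n,d,T,K)[d>0]
    s=np.c_[(p[:,:2]-[.5493,-.0875])@R,p[:,2]]
    m=(abs(s[:,0])<.03)&(s[:,2]>.03)&(s[:,2]<.11)
    for a,b in [(-.1,-.03),(.03,.1)]:
        q=s[m&(s[:,1]>a)&(s[:,1]<b)]
        if len(q): print(n,len(q),np.percentile(q,[1,50,99],axis=0))
        q=s[m&(s[:,1]>a)&(s[:,1]<b)]; h,e=np.histogram(q[:,1],bins=np.arange(a,b+.001,.005)); print(h)
E
python3 b.py
```

```text
scene 313 [[-0.012  -0.0656  0.0655]
 [ 0.0065 -0.0516  0.0824]
 [ 0.0165 -0.0308  0.0918]]
[ 0  0  0  0  0  0 30 58 44 36 38 37 37 33]
[0 0 0 0 0 0 0 0 0 0 0 0 0 0]
side 115 [[-0.017  -0.0656  0.0704]
 [-0.0053 -0.0578  0.0866]
 [ 0.0142 -0.044   0.0938]]
[ 0  0  0  0  0  0  3 18 69 12 10  3  0  0]
side 73 [[-0.017   0.0301  0.0631]
 [-0.0029  0.0307  0.0783]
 [ 0.0125  0.0328  0.0936]]
[73  0  0  0  0  0  0  0  0  0  0  0  0  0]
```

Emit:
move_arm(increments=[{"xyz":[32,-24,5],"roll":0,"grip":0},{"xyz":[32,-24,5],"roll":0,"grip":0},{"xyz":[32,-24,5],"roll":0,"grip":0},{"xyz":[32,-24,5],"roll":0,"grip":0},{"xyz":[31,-24,5],"roll":0,"grip":0}])

```text
time_s: 1.85
position: [0.5358, -0.2202, 0.1546]
tcp_rot: [[0.99, 0.143, 0.001], [0.143, -0.99, -0.0], [0.001, 0.001, -1.0]]
force: [-0.7, -0.8, 0.4]
opening: 0.017
grasp_force: 0.0
```

Emit:
move_arm(increments=[{"xyz":[29,-20,10],"roll":0,"grip":0},{"xyz":[0,0,35],"roll":0,"grip":0},{"xyz":[0,0,35],"roll":0,"grip":0},{"xyz":[0,0,15],"roll":0,"grip":0},{"xyz":[0,0,0],"roll":0,"grip":0}])

```text
time_s: 2.27
position: [0.5576, -0.1958, 0.0556]
tcp_rot: [[0.99, 0.144, -0.007], [0.144, -0.99, 0.004], [-0.007, -0.005, -1.0]]
force: [0.3, 1.9, 0.5]
opening: 0.004
grasp_force: 0.0
```

```bash
cat > s.py <<'E'
from h import *
np.set_printoptions(precision=4,suppress=True)
y=np.radians(8.2); R=np.array([[np.cos(y),-np.sin(y)],[np.sin(y),np.cos(y)]])
s=bot.read_state(); print(s["position"],"stand",(s["position"][:2]-[.5493,-.0875])@R, "F stand",s["force"][:2]@R,s["force"][2],"op",s["opening"],"t",s["time_s"],"yaw",np.degrees(np.arctan2(s["tcp_rot"][1][0],s["tcp_rot"][0][0])),s["joint_positions"])
E
python3 s.py
```

```text
[ 0.5576 -0.1958  0.0556] stand [-0.0072 -0.1084] F stand [0.5862 1.8097] 0.4864806410147568 op 0.003559501373754686 t 2.2667 yaw 8.289916323985086 [-30.1709  40.9774  93.8394  -0.0038  45.6639  51.5429]
```

Emit:
move_arm(increments=[{"xyz":[7,-15,0],"roll":0,"grip":0},{"xyz":[0,-10,0],"roll":0,"grip":0},{"xyz":[0,-7,0],"roll":0,"grip":0},{"xyz":[0,-7,0],"roll":0,"grip":0},{"xyz":[0,-5,0],"roll":0,"grip":0}])

```text
time_s: 2.68
position: [0.5616, -0.1546, 0.0608]
tcp_rot: [[0.989, 0.145, 0.003], [0.145, -0.989, -0.004], [0.002, 0.005, -1.0]]
force: [-1.0, -6.9, -1.8]
opening: 0.007
grasp_force: 2.7
```

```bash
python3 s.py
```

```text
[ 0.5616 -0.1546  0.0608] stand [ 0.0026 -0.0682] F stand [-1.9674 -6.7084] -1.7751825462912034 op 0.006907446766335776 t 2.6833 yaw 8.335649348966736 [-26.3057  39.8796  95.5584  -0.1894  44.2968  55.4943]
```

Emit:
move_arm(increments=[{"xyz":[0,-4,0],"roll":0,"grip":0},{"xyz":[0,-4,0],"roll":0,"grip":0},{"xyz":[0,-4,0],"roll":0,"grip":0},{"xyz":[0,-2,0],"roll":0,"grip":0},{"xyz":[0,-1,0],"roll":0,"grip":0}])

```text
time_s: 3.1
position: [0.5595, -0.1402, 0.0608]
tcp_rot: [[0.99, 0.144, 0.003], [0.144, -0.99, -0.004], [0.003, 0.004, -1.0]]
force: [0.2, -5.5, -2.1]
opening: 0.007
grasp_force: 2.5
```

Emit:
move_arm(increments=[{"xyz":[0,-1,0],"roll":0,"grip":0},{"xyz":[0,-1,0],"roll":0,"grip":0},{"xyz":[0,0,0],"roll":0,"grip":0}])

```text
time_s: 3.35
position: [0.5592, -0.1383, 0.0608]
tcp_rot: [[0.99, 0.144, 0.003], [0.144, -0.99, -0.004], [0.003, 0.004, -1.0]]
force: [-0.5, -5.5, -1.2]
opening: 0.01
grasp_force: 2.2
```

```bash
python3 s.py
```

```text
[ 0.5592 -0.1383  0.0608] stand [ 0.0026 -0.0517] F stand [-1.3096 -5.407 ] -1.238254841702658 op 0.0095969119875474 t 3.35 yaw 8.287023599295452 [-24.9362  39.5605  96.5127  -0.1703  43.6697  56.9001]
```

Emit:
move_arm(increments=[{"xyz":[0,-1.5,0],"roll":0,"grip":0},{"xyz":[0,-1.5,0],"roll":0,"grip":0},{"xyz":[0,0,0],"roll":0,"grip":0}])

```text
time_s: 3.6
position: [0.5588, -0.1353, 0.0608]
tcp_rot: [[0.99, 0.144, 0.003], [0.144, -0.99, -0.004], [0.003, 0.004, -1.0]]
force: [0.2, -4.5, -1.2]
opening: 0.006
grasp_force: 2.2
```

Emit:
move_arm(increments=[{"xyz":[0,-1,0],"roll":0,"grip":0},{"xyz":[0,-1,0],"roll":0,"grip":0},{"xyz":[0,0,0],"roll":0,"grip":0}])

```text
time_s: 3.85
position: [0.5586, -0.1336, 0.0608]
tcp_rot: [[0.99, 0.144, 0.003], [0.144, -0.99, -0.004], [0.003, 0.005, -1.0]]
force: [0.7, -5.8, -1.5]
opening: 0.005
grasp_force: 2.6
```

Emit:
move_arm(increments=[{"xyz":[0,-1,0],"roll":0,"grip":0},{"xyz":[0,-1,0],"roll":0,"grip":0},{"xyz":[0,0,0],"roll":0,"grip":0}])

```text
time_s: 4.1
position: [0.5587, -0.1334, 0.0609]
tcp_rot: [[0.989, 0.145, 0.004], [0.145, -0.989, -0.007], [0.003, 0.008, -1.0]]
force: [-0.4, -10.7, -3.6]
opening: 0.002
grasp_force: 4.9
```

Emit:
move_arm(increments=[{"xyz":[0,-1,0],"roll":0,"grip":0},{"xyz":[0,-1,0],"roll":0,"grip":0},{"xyz":[0,0,0],"roll":0,"grip":0}])

```text
time_s: 4.35
position: [0.5588, -0.1334, 0.061]
tcp_rot: [[0.989, 0.146, 0.005], [0.146, -0.989, -0.01], [0.004, 0.011, -1.0]]
force: [-1.9, -15.2, -3.7]
opening: 0.002
grasp_force: 7.3
```

```bash
python3 s.py
python3 - <<'E'
from h import *
im,d=bot.capture("scene"); cv2.imwrite("pics/sc1.png",cv2.resize(im[160:300,70:260,::-1],None,fx=4,fy=4))
im,d=bot.capture("side"); np.save("side_d.npy",d);cv2.imwrite("pics/side1.png",cv2.resize(im[90:230,230:400,::-1],None,fx=4,fy=4))
E
python3 b.py|tail -4
```

```text
[ 0.5588 -0.1334  0.061 ] stand [ 0.0029 -0.0467] F stand [ -3.9998 -14.766 ] -3.6577606337134094 op 0.0023982245559036612 t 4.35 yaw 8.41812900544394 [-24.3473  39.4132  96.8956  -0.5825  43.1915  57.6586]
side 175 [[-0.0156  0.0301  0.0659]
 [-0.0024  0.0478  0.0821]
 [ 0.0108  0.053   0.0919]]
[49 16  9 36 65  0  0  0  0  0  0  0  0  0]
```

View pics/side1.png

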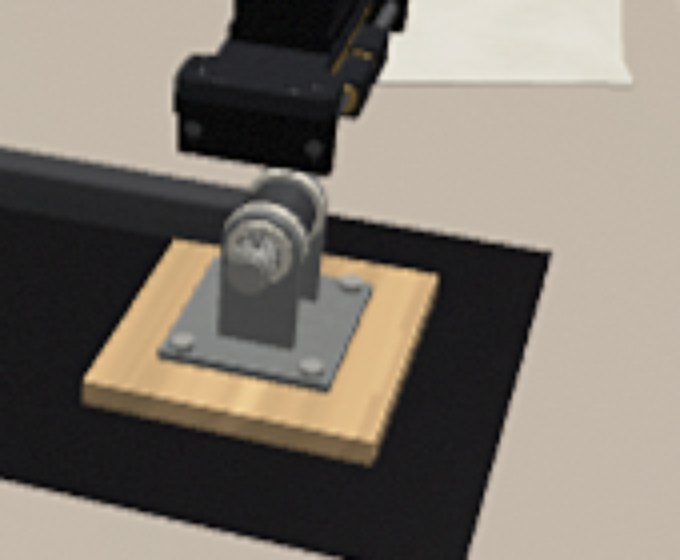

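The joint shows the pin end standing clear of the ring at about (255,250) in the crop, and the force rose with no motion, so the pin is home. Next: back off and go over to the rack.

Emit:
move_arm(increments=[{"xyz":[0,20,-5],"roll":0,"grip":0},{"xyz":[0,10,-35],"roll":0,"grip":30},{"xyz":[0,0,-40],"roll":0,"grip":60},{"xyz":[0,0,-40],"roll":0,"grip":100},{"xyz":[3,-25,-30],"roll":0,"grip":100}])

```text
time_s: 4.87
position: [0.5626, -0.1363, 0.2139]
tcp_rot: [[0.99, 0.139, 0.007], [0.139, -0.99, -0.005], [0.006, 0.006, -1.0]]
force: [2.1, -0.5, 0.5]
opening: 0.224
grasp_force: 0.0
```

Emit:
move_arm(increments=[{"xyz":[3,-40,-3],"roll":0,"grip":100},{"xyz":[3,-40,-3],"roll":0,"grip":100},{"xyz":[3,-40,-3],"roll":0,"grip":100},{"xyz":[3,-40,-3],"roll":0,"grip":100},{"xyz":[3,-40,-3],"roll":0,"grip":100}])

```text
time_s: 5.28
position: [0.546, 0.0699, 0.2259]
tcp_rot: [[0.99, 0.143, 0.002], [0.143, -0.99, -0.0], [0.002, 0.0, -1.0]]
force: [0.6, 0.7, 0.5]
opening: 0.602
grasp_force: 0.0
```

Emit:
move_arm(increments=[{"xyz":[3,-40,0],"roll":-0.05,"grip":100},{"xyz":[3,-40,0],"roll":-0.05,"grip":100},{"xyz":[3,-40,0],"roll":-0.04,"grip":100},{"xyz":[3,-30,0],"roll":0,"grip":100},{"xyz":[0,0,0],"roll":0,"grip":100}])

```text
time_s: 5.7
position: [0.5249, 0.2225, 0.2256]
tcp_rot: [[0.958, 0.286, 0.001], [0.286, -0.958, 0.003], [0.001, -0.003, -1.0]]
force: [0.3, 0.1, -0.4]
opening: 0.963
grasp_force: 0.0
```

```bash
cat > wr.py <<'E'
from h import *
import sys
np.set_printoptions(precision=4,suppress=True)
st=bot.read_state(); K,T=cam2w("wrist",st); im,d=bot.capture("wrist"); np.savez(sys.argv[1]+".npz",im=im,d=d,K=K,T=T)
cv2.imwrite("pics/"+sys.argv[1]+".png",im[:,:,::-1])
print("cam",T[:3,3],T[:3,:3],K[0,0]); print(np.array(bot.camera_model("wrist")["tool_from_camera"]))
E
python3 s.py; python3 wr.py w1; python3 -c "
from h import *
print([(round(x['conf'],2),x['at'],w(np.load('w1.npz')['T'],x['at'])) for x in bot.spot_in('clip_eye','wrist')])"
```

```text
[0.5249 0.2225 0.2256] stand [0.0201 0.3103] F stand [0.3226 0.075 ] -0.40459549508256193 op 0.9625973061255543 t 5.7 yaw 16.593053841971308 [11.6567 25.7371 89.9915  0.1706 64.2061 84.9893]
cam [0.6045 0.2466 0.3874] [[ 0.2861 -0.9131 -0.2905]
 [-0.9582 -0.2737 -0.0834]
 [-0.0033  0.3023 -0.9532]] 339.17212509437854
[[ 0.0005 -0.9528 -0.3036  0.0834]
 [ 1.      0.0007 -0.0006 -0.0009]
 [ 0.0008 -0.3036  0.9528 -0.1617]
 [ 0.      0.      0.      1.    ]]
[(0.88, [-0.0791, 0.0729, 0.4196], array([0.39336373, 0.26747432, 0.00970373])), (0.77, [-0.0403, -0.0242, 0.2982], array([0.52839716, 0.26699453, 0.09594499]))]
```

View pics/w1.png

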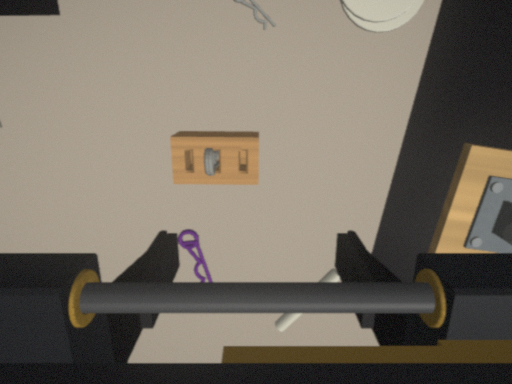

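The wrist view shows the clip eye at about (212,162) in the middle slot, the purple look-alike at (195,255), and the drawbar board at right.

Run:
```python
from h import *
np.set_printoptions(precision=4,suppress=True)
a=cv2.imread("pics/side0.png")[240:335,180:255]; b=cv2.imread("pics/w1.png")[120:195,165:265]; c=cv2.imread("pics/scene0.png")[130:195,290:350]
f=lambda i:cv2.resize(i,(260,int(260*i.shape[0]/i.shape[1])),interpolation=cv2.INTER_CUBIC)
L=[f(a),f(b),f(c)]; H=max(i.shape[0] for i in L)
cv2.imwrite("pics/comp.png",np.hstack([cv2.copyMakeBorder(i,0,H-i.shape[0],0,0,0) for i in L]))
z=np.load("w1.npz"); p=cloud("wrist",z["d"],z["T"],z["K"])
y=np.radians(16.3); R=np.array([[np.cos(y),-np.sin(y)],[np.sin(y),np.cos(y)]])
def rep(p,n):
    p=p.reshape(-1,3); rk=np.c_[(p[:,:2]-[.520,.267])@R,p[:,2]]
    m=(abs(rk[:,0])<.04)&(abs(rk[:,1])<.05)&(rk[:,2]>.05)&(rk[:,2]<.12); q=rk[m]
    print(n,len(q))
    for lo in np.arange(.05,.105,.006):
        s=q[(q[:,2]>=lo)&(q[:,2]<lo+.006)]
        if len(s): print(round(lo,3),len(s),s.min(0)[:2],s.max(0)[:2])
rep(p,"wrist")
for n in ["side","scene"]:
    K,T=cam2w(n); rep(cloud(n,np.load(n+"_d.npy"),T,K),n)
# rack from wrist
m=(np.hypot(p[...,0]-.52,p[...,1]-.267)<.07)&(p[...,2]>.036)&(p[...,2]<.052); print(cv2.minAreaRect(p[m][:,:2].astype(np.float32)*1000))
```

```text
wrist 296
0.05 13 [-0.0039 -0.0014] [0.0051 0.0003]
0.056 11 [-0.0048 -0.0014] [0.0037 0.0001]
0.062 4 [-0.001  -0.0014] [ 0.0079 -0.001 ]
0.068 2 [-0.002  -0.0015] [-0.0013 -0.0014]
0.074 24 [ 0.001  -0.0024] [ 0.0152 -0.0009]
0.08 6 [-0.0001 -0.0035] [0.0203 0.0039]
0.086 38 [-0.0035 -0.0038] [0.0207 0.0043]
0.092 161 [-0.0021 -0.0038] [0.0199 0.0038]
0.098 37 [ 0.004  -0.0028] [0.0147 0.0033]
side 320
0.05 27 [-0.006  -0.0009] [0.0067 0.0033]
0.056 26 [-0.0049 -0.0015] [0.0065 0.0032]
0.062 27 [-0.004  -0.0003] [0.0104 0.0029]
0.068 20 [-0.0037 -0.0009] [0.0113 0.0032]
0.074 39 [-0.0028 -0.0011] [0.0176 0.0049]
0.08 67 [-0.0033 -0.0027] [0.0217 0.0055]
0.086 31 [-0.0038 -0.003 ] [0.0208 0.0046]
0.092 58 [-0.0019 -0.0034] [0.0202 0.0039]
0.098 25 [ 0.0017 -0.003 ] [0.0133 0.0039]
scene 130
0.05 12 [-0.0052 -0.0035] [ 0.0058 -0.0002]
0.056 10 [-0.003 -0.004] [0.0079 0.0007]
0.062 9 [-0.0028 -0.0024] [0.0112 0.0006]
0.068 9 [-0.0023 -0.0024] [0.0134 0.0005]
0.074 21 [-0.0011 -0.0047] [0.0188 0.0026]
0.08 26 [-0.0013 -0.0053] [0.0202 0.0033]
0.086 14 [-0.0015 -0.0046] [0.0219 0.0027]
0.092 29 [-0.0001 -0.0051] [0.0187 0.0023]
((519.0424194335938, 268.044921875), (50.5174560546875, 90.40118408203125), 15.883321762084961)
```

View pics/comp.png

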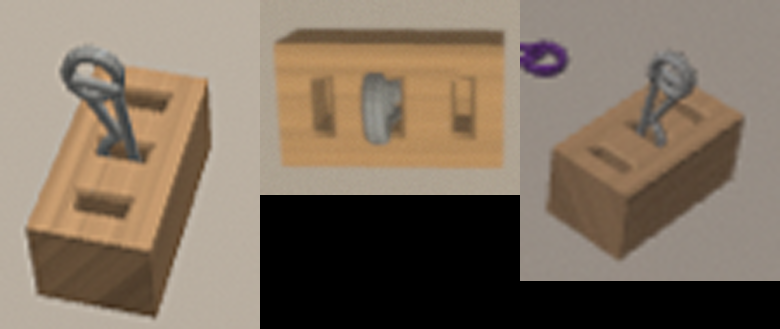

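The crops show the eye leaning to the rack's +x side, with the straight leg on the world -x side at nearly even slope. I'll go down to the eye.

Emit:
move_arm(increments=[{"xyz":[8,-22,0],"roll":0,"grip":65},{"xyz":[9,-22,10],"roll":0,"grip":65},{"xyz":[0,0,38],"roll":0,"grip":65},{"xyz":[0,0,36],"roll":0,"grip":65},{"xyz":[0,0,0],"roll":0,"grip":65}])

```text
time_s: 6.22
position: [0.5265, 0.2612, 0.1347]
tcp_rot: [[0.96, 0.278, -0.013], [0.278, -0.96, -0.004], [-0.014, 0.0, -1.0]]
force: [-1.6, -0.8, -0.6]
opening: 0.713
grasp_force: 0.0
```

```bash
python3 s.py
```

```text
[0.5265 0.2612 0.1347] stand [0.0272 0.3484] F stand [-1.6826 -0.6069] -0.5785723366532387 op 0.7133003930811538 t 6.2167 yaw 16.16823752065456 [15.5211 34.0999 91.5481 -0.0388 55.1476 89.3751]
```

Emit:
move_arm(increments=[{"xyz":[0,-3,30],"roll":0,"grip":65},{"xyz":[0,0,0],"roll":0,"grip":65},{"xyz":[0,0,0],"roll":0,"grip":65}])

```text
time_s: 6.47
position: [0.53, 0.2657, 0.111]
tcp_rot: [[0.96, 0.279, -0.002], [0.279, -0.96, -0.001], [-0.002, 0.0, -1.0]]
force: [-0.0, 0.1, 0.3]
opening: 0.655
grasp_force: 0.0
```

```bash
python3 s.py
```

```text
[0.53   0.2657 0.111 ] stand [0.0313 0.3523] F stand [-0.026   0.0654] 0.2933488829195292 op 0.6552278314125358 t 6.4667 yaw 16.175172473652125 [15.8394 36.1471 92.223  -0.0179 51.756  89.6753]
```

Emit:
move_arm(increments=[{"xyz":[-0.5,-4,20],"roll":0,"grip":65},{"xyz":[0,0,18],"roll":0,"grip":65},{"xyz":[0,0,0],"roll":0,"grip":40},{"xyz":[0,0,0],"roll":0,"grip":20},{"xyz":[0,0,0],"roll":0,"grip":12}])

```text
time_s: 6.88
position: [0.5302, 0.2707, 0.0748]
tcp_rot: [[0.96, 0.28, 0.003], [0.28, -0.96, 0.001], [0.004, 0.0, -1.0]]
force: [-0.3, -0.2, 0.5]
opening: 0.504
grasp_force: 0.0
```

Emit:
move_arm(increments=[{"xyz":[0,0,0],"roll":0,"grip":5},{"xyz":[0,0,0],"roll":0,"grip":0},{"xyz":[0,0,0],"roll":0,"grip":0},{"xyz":[0,0,0],"roll":0,"grip":0},{"xyz":[0,0,0],"roll":0,"grip":0}])

```text
time_s: 7.3
position: [0.5287, 0.2708, 0.0729]
tcp_rot: [[0.96, 0.28, 0.0], [0.28, -0.96, 0.0], [0.0, 0.0, -1.0]]
force: [0.5, 0.5, 0.2]
opening: 0.131
grasp_force: 0.0
```

```bash
python3 s.py
```

```text
[0.5287 0.2708 0.0729] stand [0.0307 0.3575] F stand [0.6037 0.4314] 0.17854627970497405 op 0.13071257082087406 t 7.3 yaw 16.26772776070838 [16.3493 39.4537 93.359  -0.0018 47.1658 90.0828]
```

Emit:
move_arm(increments=[{"xyz":[0,0,0],"roll":0,"grip":0},{"xyz":[0,0,0],"roll":0,"grip":0},{"xyz":[0,0,0],"roll":0,"grip":0}])

```text
time_s: 7.55
position: [0.5288, 0.2708, 0.0727]
tcp_rot: [[0.96, 0.28, 0.0], [0.28, -0.96, 0.0], [0.0, -0.0, -1.0]]
force: [-0.0, 0.5, 1.3]
opening: 0.114
grasp_force: 30.0
```

Emit:
move_arm(increments=[{"xyz":[0,0,-12],"roll":0,"grip":0},{"xyz":[0,0,-20],"roll":0,"grip":0},{"xyz":[0,0,-30],"roll":0,"grip":0},{"xyz":[0,0,-38],"roll":0,"grip":0},{"xyz":[0,0,-38],"roll":0,"grip":0}])

```text
time_s: 7.97
position: [0.5275, 0.2703, 0.2118]
tcp_rot: [[0.96, 0.28, -0.003], [0.28, -0.96, -0.001], [-0.003, 0.0, -1.0]]
force: [0.1, 0.9, -0.1]
opening: 0.117
grasp_force: 30.0
```

```bash
python3 s.py
```

```text
[0.5275 0.2703 0.2118] stand [0.0294 0.3572] F stand [0.2278 0.892 ] -0.09331333824945198 op 0.11673185353984629 t 7.9667 yaw 16.261801133340654 [16.3399 28.5034 87.3923 -0.0082 64.2751 90.0816]
```

Emit:
move_arm(increments=[{"xyz":[0,0,0],"roll":0.07,"grip":0},{"xyz":[0,0,0],"roll":0.071,"grip":0},{"xyz":[-2,35,0],"roll":0,"grip":0},{"xyz":[-2,40,0],"roll":0,"grip":0},{"xyz":[-2,40,0],"roll":0,"grip":0}])

```text
time_s: 8.38
position: [0.5384, 0.1555, 0.2113]
tcp_rot: [[0.989, 0.145, 0.0], [0.145, -0.989, -0.0], [0.0, 0.0, -1.0]]
force: [0.7, -1.0, -0.9]
opening: 0.113
grasp_force: 30.0
```

Emit:
move_arm(increments=[{"xyz":[-3,40,0],"roll":0,"grip":0},{"xyz":[-3,40,0],"roll":0,"grip":0},{"xyz":[-2,40,0],"roll":0,"grip":0},{"xyz":[-3,40,0],"roll":0,"grip":0},{"xyz":[-2.5,44],"roll":0,"grip":0}])

```text
schema error: expected 3 numbers
```

```bash
python3 s.py
```

```text
[0.5384 0.1555 0.2113] stand [0.0239 0.2421] F stand [ 0.5401 -1.0527] -0.8862028779249271 op 0.11263909145066162 t 8.3833 yaw 8.348018226462205 [ 4.6943 26.0403 92.1811 -0.0156 61.7739 86.3537]
```

Emit:
move_arm(increments=[{"xyz":[-3,38,0],"roll":0,"grip":0},{"xyz":[-3,40,0],"roll":0,"grip":0},{"xyz":[-3,40,0],"roll":0,"grip":0},{"xyz":[-3,40,0],"roll":0,"grip":0},{"xyz":[-2,38,0],"roll":0,"grip":0}])

```text
time_s: 8.8
position: [0.5524, -0.042, 0.2112]
tcp_rot: [[0.99, 0.142, -0.001], [0.142, -0.99, -0.0], [-0.001, 0.0, -1.0]]
force: [1.1, 0.2, -1.2]
opening: 0.111
grasp_force: 30.0
```

Emit:
move_arm(increments=[{"xyz":[0,0,0],"roll":0,"grip":0},{"xyz":[0,0,0],"roll":0,"grip":0},{"xyz":[0,0,0],"roll":0,"grip":0}])

```text
time_s: 9.05
position: [0.5525, -0.0397, 0.2107]
tcp_rot: [[0.99, 0.141, -0.001], [0.141, -0.99, 0.001], [-0.001, -0.001, -1.0]]
force: [-0.3, -0.1, 0.6]
opening: 0.113
grasp_force: 30.0
```

```bash
python3 s.py; python3 wr.py w2 >/dev/null
python3 - <<'E'
from h import *
np.set_printoptions(precision=4,suppress=True)
y=np.radians(8.2); R=np.array([[np.cos(y),-np.sin(y)],[np.sin(y),np.cos(y)]])
L=[]
def st(p): p=p.reshape(-1,3); return np.c_[(p[:,:2]-[.5493,-.0875])@R,p[:,2]]
s=bot.read_state(); tx,ty=(s["position"][:2]-[.5493,-.0875])@R; tz=s["position"][2]
for n in ["wrist","side","scene"]:
    if n=="wrist": z=np.load("w2.npz"); im,d,K,T=z["im"],z["d"],z["K"],z["T"]
    else: K,T=cam2w(n); im,d=bot.capture(n)
    cv2.imwrite(f"pics/{n}2.png",im[:,:,::-1])
    p=cloud(n,d,T,K); q=st(p)
    c=R@np.array([0,.0385])+[.5493,-.0875]; P=np.array([c[0],c[1],.11]); pc=T[:3,:3].T@(P-T[:3,3]); uv=(K@(pc/pc[2]))[:2].astype(int)
    u,v=np.clip(uv[0],80,430),np.clip(uv[1],80,300); print(n,uv,u,v)
    L.append(cv2.resize(im[v-70:v+70,u-70:u+70,::-1],(400,400),interpolation=cv2.INTER_CUBIC) if n!="wrist" else cv2.resize(im[...,::-1],(533,400)))
    print(n,"rel TCP")
    m=(abs(q[:,0]-tx)<.04)&(abs(q[:,1]-ty)<.02)&(q[:,2]>.11)&(q[:,2]<tz); qq=q[m]-[tx,ty,tz]
    for lo in np.arange(-.07,0,.006):
        a=qq[(qq[:,2]>=lo)&(qq[:,2]<lo+.006)]
        if len(a): print(round(lo,3),len(a),a.min(0)[:2],a.max(0)[:2])
    e=q[(abs(q[:,0])<.012)&(q[:,1]>.034)&(q[:,1]<.08)&(q[:,2]>.06)&(q[:,2]<.1)]
    if len(e): print("pin end",len(e),np.percentile(e,[2,50,98],axis=0))
np.save("L.npy",0)
cv2.imwrite("pics/c2.png",np.hstack(L[1:])); cv2.imwrite("pics/c2w.png",L[0])
E
```

```text
[ 0.5525 -0.0397  0.2107] stand [0.0099 0.0469] F stand [-0.2994 -0.0882] 0.6126052968046556 op 0.11274934370857977 t 9.05 yaw 8.13036308882429 [-15.6883  25.616   93.089    0.0357  61.3617  66.1642]
wrist [268 202] 268 202
wrist rel TCP
-0.058 24 [-0.0041 -0.002 ] [-0.0006  0.0021]
-0.052 33 [-0.0056 -0.002 ] [-0.0016  0.0021]
-0.04 11 [-0.0011 -0.0019] [0.001  0.0025]
-0.034 46 [-0.0021 -0.0019] [0.0011 0.0025]
-0.028 72 [-0.0045 -0.0018] [-0.0003  0.0024]
-0.004 17 [ 0.0082 -0.012 ] [0.0106 0.0125]
pin end 485 [[-0.0105  0.0343  0.0704]
 [ 0.0014  0.0432  0.0839]
 [ 0.0095  0.0522  0.087 ]]
side [293 139] 293 139
side rel TCP
-0.064 6 [-0.0196  0.0004] [-0.0158  0.0031]
-0.058 13 [-0.0189 -0.0012] [-0.0001  0.0039]
-0.052 19 [-0.0191 -0.0003] [-0.0017  0.0045]
-0.046 19 [-0.017 -0.001] [-0.002   0.0043]
-0.04 20 [-0.0168 -0.0002] [0.0001 0.0039]
-0.034 22 [-0.0161 -0.0004] [0.0006 0.0035]
-0.028 17 [-0.0152 -0.0005] [-0.0009  0.0033]
-0.022 19 [-0.0151  0.0002] [-0.0044  0.0045]
-0.016 21 [-0.0136 -0.0001] [-0.0025  0.0041]
-0.01 21 [-0.013  -0.0006] [0.0017 0.0043]
-0.004 6 [-0.0127  0.001 ] [-0.0094  0.0034]
pin end 126 [[-0.0109  0.0356  0.0689]
 [-0.002   0.0501  0.0806]
 [ 0.0092  0.053   0.0878]]
scene [181 192] 181 192
scene rel TCP
-0.064 5 [-0.0178 -0.0015] [-0.0145  0.0011]
-0.058 10 [-0.0184 -0.0019] [0.0007 0.0015]
-0.052 17 [-0.0162 -0.002 ] [-0.0011  0.0025]
-0.046 15 [-0.0143 -0.0023] [0.0001 0.0023]
-0.04 9 [-0.014  -0.0019] [0.0017 0.0011]
-0.034 20 [-0.0158 -0.0025] [0.0017 0.0027]
-0.028 14 [-0.0124 -0.0016] [0.0015 0.0026]
-0.022 8 [-0.0115 -0.0021] [-0.0027  0.0012]
-0.016 5 [-0.003  -0.0015] [-0.0004  0.0021]
-0.01 3 [ 0.0005 -0.    ] [0.0032 0.0017]
-0.004 15 [-0.0106 -0.013 ] [0.0112 0.0143]
pin end 111 [[-0.0067  0.0342  0.0694]
 [ 0.0062  0.0425  0.0814]
 [ 0.011   0.0513  0.0858]]
```

View pics/c2.png

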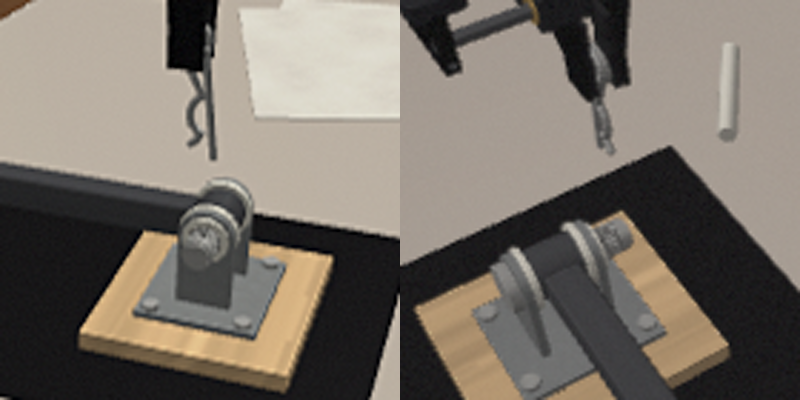

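View pics/c2w.png

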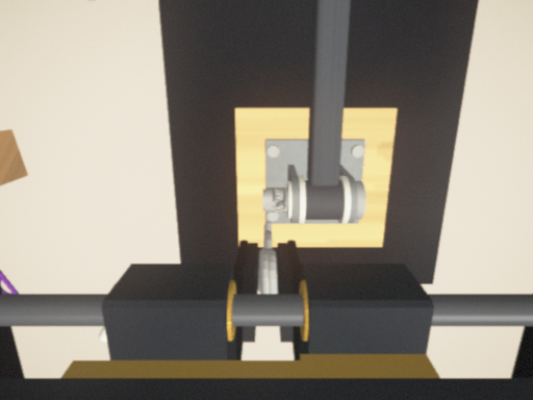

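The side crop shows the clip's straight leg hanging at (212,155), leaning toward -x going down, with the bow on +x. The wrist view shows the pin end at (275,200) with a dark spot near its top.

Run:
```python
from h import *
np.set_printoptions(precision=4,suppress=True)
z=np.load("w2.npz"); im,d,K,T=z["im"],z["d"],z["K"],z["T"]
y=np.radians(8.2); R=np.array([[np.cos(y),-np.sin(y)],[np.sin(y),np.cos(y)]])
def px(sx,sy,h):
    c=R@np.array([sx,sy])+[.5493,-.0875]; pc=T[:3,:3].T@(np.array([c[0],c[1],h])-T[:3,3]); return (K@(pc/pc[2]))[:2]
for a in [(0,.030,.087),(0,.0385,.087),(0,.0525,.087),(.011,.0385,.076),(-.011,.0385,.076)]: print(a,px(*a), (px(*a)-[235,165])*8)
c=cv2.resize(im[165:235,235:325,::-1],None,fx=8,fy=8,interpolation=cv2.INTER_CUBIC)
cv2.imwrite("pics/c3.png",cv2.convertScaleAbs(c,alpha=1))
q=cloud("wrist",d,T,K); q=np.dstack([(q[...,:2]-[.5493,-.0875])@R,q[...,2]])
m=(abs(q[...,0])<.012)&(q[...,1]>.031)&(q[...,1]<.056)&(q[...,2]>.06)
v,u=np.where(m); e=q[m]
# depth below the ideal cylinder
r=np.hypot(e[:,0],e[:,2]-.076); print("r med",np.median(r)); b=e[r<np.median(r)-.0015]; print("dents",len(b),b.mean(0) if len(b) else 0); print(np.c_[b,r[r<np.median(r)-.0015]][:40])
```

```text
(0, 0.03, 0.087) [277.0042 193.786 ] [336.0334 230.2879]
(0, 0.0385, 0.087) [267.3998 193.7874] [259.1982 230.299 ]
(0, 0.0525, 0.087) [251.5829 193.7896] [132.6634 230.3172]
(0.011, 0.0385, 0.076) [267.1647 178.4746] [257.3177 107.7966]
(-0.011, 0.0385, 0.076) [266.9593 201.3853] [255.6743 291.0827]
r med 0.1407506424875096
dents 750 [0.0027 0.0433 0.107 ]
[[0.0098 0.0495 0.077  0.0099]
 [0.0097 0.0486 0.0766 0.0097]
 [0.0095 0.0477 0.0756 0.0095]
 [0.0096 0.0468 0.076  0.0096]
 [0.0097 0.0459 0.0765 0.0097]
 [0.0096 0.045  0.0763 0.0097]
 [0.0095 0.0441 0.0757 0.0095]
 [0.0094 0.0432 0.0754 0.0094]
 [0.0094 0.0423 0.0756 0.0094]
 [0.0096 0.0414 0.076  0.0096]
 [0.0096 0.0405 0.0761 0.0096]
 [0.0097 0.0396 0.0764 0.0097]
 [0.0096 0.0386 0.0761 0.0096]
 [0.0093 0.0377 0.0752 0.0094]
 [0.0095 0.0368 0.0757 0.0095]
 [0.0095 0.0359 0.0757 0.0095]
 [0.0094 0.035  0.0754 0.0094]
 [0.0095 0.0341 0.0759 0.0095]
 [0.0094 0.0332 0.0756 0.0095]
 [0.0098 0.0323 0.0768 0.0098]
 [0.0095 0.0314 0.0757 0.0095]
 [0.009  0.0495 0.0772 0.0091]
 [0.0097 0.0486 0.0798 0.0104]
 [0.0092 0.0477 0.0781 0.0095]
 [0.009  0.0468 0.0774 0.0091]
 [0.0091 0.0459 0.0778 0.0093]
 [0.0091 0.045  0.0775 0.0092]
 [0.0092 0.0441 0.078  0.0094]
 [0.0093 0.0432 0.0782 0.0095]
 [0.0091 0.0423 0.0777 0.0093]
 [0.0092 0.0414 0.078  0.0094]
 [0.0093 0.0405 0.0782 0.0095]
 [0.009  0.0396 0.0774 0.0091]
 [0.0092 0.0387 0.0781 0.0094]
 [0.0092 0.0378 0.0781 0.0095]
 [0.0091 0.0369 0.0776 0.0092]
 [0.0092 0.036  0.0781 0.0095]
 [0.0093 0.0351 0.0785 0.0097]
 [0.0095 0.0342 0.0792 0.0101]
 [0.0092 0.0333 0.078  0.0094]]
```

View pics/c3.png

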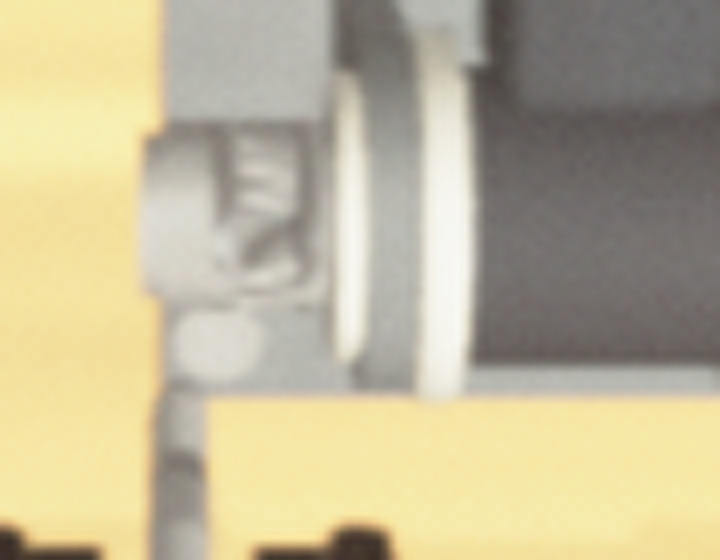

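The crop shows the pin end at column 145, the ring face at 335, and the countersunk mouth centred near (267,240). That puts the hole about 8 mm beyond the ring face (stand y ≈ 0.038) and slightly to -x.

Emit:
move_arm(increments=[{"xyz":[5.5,9.4,0],"roll":0,"grip":0},{"xyz":[0,0,20],"roll":0,"grip":0},{"xyz":[0,0,20],"roll":0,"grip":0},{"xyz":[0,0,8],"roll":0,"grip":0},{"xyz":[0,0,0],"roll":0,"grip":0}])

```text
time_s: 9.62
position: [0.5586, -0.0477, 0.1605]
tcp_rot: [[0.99, 0.143, -0.005], [0.143, -0.99, 0.001], [-0.004, -0.002, -1.0]]
force: [-0.6, -0.2, -0.5]
opening: 0.112
grasp_force: 30.0
```

Emit:
move_arm(increments=[{"xyz":[0,0,1],"roll":0,"grip":0},{"xyz":[0,0,0],"roll":0,"grip":0}])

```text
time_s: 9.78
position: [0.5607, -0.0485, 0.1622]
tcp_rot: [[0.99, 0.143, 0.001], [0.143, -0.99, -0.0], [0.001, 0.001, -1.0]]
force: [0.2, 0.3, -1.2]
opening: 0.11
grasp_force: 30.0
```

```bash
python3 s.py
cat > leg.py <<'E'
from h import *
import sys
np.set_printoptions(precision=4,suppress=True)
y=np.radians(8.2); R=np.array([[np.cos(y),-np.sin(y)],[np.sin(y),np.cos(y)]])
s=bot.read_state(); tx,ty=(s["position"][:2]-[.5493,-.0875])@R; tz=s["position"][2]
L=[]
for n in ["wrist","side","scene"]:
    K,T=cam2w(n,s); im,d=bot.capture(n)
    q=cloud(n,d,T,K).reshape(-1,3); q=np.c_[(q[:,:2]-[.5493,-.0875])@R,q[:,2]]
    m=(abs(q[:,0]-tx)<.03)&(abs(q[:,1]-ty)<.02)&(q[:,2]>.089)&(q[:,2]<tz-.003); qq=q[m]-[tx,ty,tz]
    if n!="wrist":
        rows=[]
        for lo in np.arange(-.07,-.004,.004):
            a=qq[(qq[:,2]>=lo)&(qq[:,2]<lo+.004)]; a=a[a[:,0]<a[:,0].min()+.005] if len(a) else a
            if len(a)>1: rows.append(a.mean(0))
        rows=np.array(rows); rows=rows[rows[:,0]<-.007]; 
        if len(rows)>3: 
            f=np.polyfit(rows[:,2],rows[:,0],1); g=np.polyfit(rows[:,2],rows[:,1],1); print(n,"leg x slope",f[0],"x@-.066 stand",np.polyval(f,-.066)+tx,"y slope",g[0],"y@tip stand",np.polyval(g,-.066)+ty,"zmin",rows[:,2].min())
    c=R@np.array([0,.038])+[.5493,-.0875]; pc=T[:3,:3].T@(np.array([c[0],c[1],.095])-T[:3,3]); u,v=(K@(pc/pc[2]))[:2].astype(int)
    L.append(cv2.resize(im[v-35:v+35,u-33:u+33,::-1],(264,280),interpolation=cv2.INTER_CUBIC))
cv2.imwrite("pics/"+sys.argv[1]+".png",np.hstack(L))
E
python3 leg.py g1
```

```text
[ 0.5607 -0.0485  0.1622] stand [0.0168 0.037 ] F stand [0.2514 0.2588] -1.1586680274613899 op 0.10991662397664108 t 9.7833 yaw 8.210771151332972 [-16.3187  29.9288  94.6235  -0.003   55.3628  65.4723]
side leg x slope 0.17801237056367109 x@-.066 stand -0.004032346932635485 y slope 0.15253975772564513 y@tip stand 0.03228555676462297 zmin -0.06790947071227721
scene leg x slope 0.2675864933096208 x@-.066 stand -0.004048928503564083 y slope 0.20113305731147169 y@tip stand 0.029493031335481184 zmin -0.06900783266272392
```

View pics/g1.png

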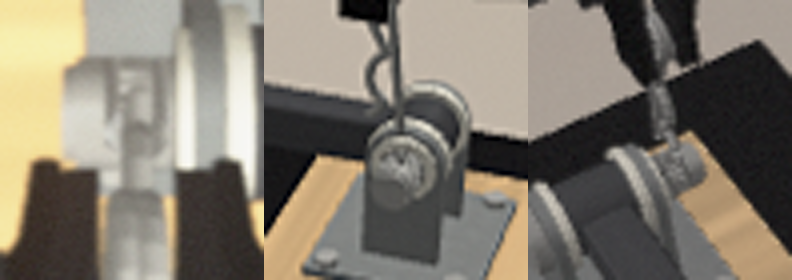

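The wrist crop shows the leg's tip at (138,130), in line along y with the mouth (columns 108–168). Now feel downward.

Emit:
move_arm(increments=[{"xyz":[0,0,2],"roll":0,"grip":0},{"xyz":[0,0,2],"roll":0,"grip":0},{"xyz":[0,0,2],"roll":0,"grip":0},{"xyz":[0,0,0],"roll":0,"grip":0}])

```text
time_s: 10.27
position: [0.5595, -0.0485, 0.1552]
tcp_rot: [[0.99, 0.142, -0.001], [0.142, -0.99, 0.0], [-0.001, -0.0, -1.0]]
force: [0.5, -0.3, -0.7]
opening: 0.113
grasp_force: 30.0
```

Emit:
move_arm(increments=[{"xyz":[0,0,1.5],"roll":0,"grip":0},{"xyz":[0,0,1.5],"roll":0,"grip":0},{"xyz":[0,0,0],"roll":0,"grip":0}])

```text
time_s: 10.52
position: [0.5596, -0.0484, 0.1522]
tcp_rot: [[0.99, 0.142, -0.001], [0.142, -0.99, 0.0], [-0.001, -0.0, -1.0]]
force: [-0.7, 0.1, -0.7]
opening: 0.111
grasp_force: 30.0
```

Emit:
move_arm(increments=[{"xyz":[0,0,1.5],"roll":0,"grip":0},{"xyz":[0,0,1],"roll":0,"grip":0},{"xyz":[0,0,0],"roll":0,"grip":0}])

```text
time_s: 10.77
position: [0.5597, -0.0485, 0.1498]
tcp_rot: [[0.99, 0.142, -0.0], [0.142, -0.99, 0.0], [-0.0, -0.0, -1.0]]
force: [-0.4, -0.4, -1.0]
opening: 0.111
grasp_force: 30.0
```

Emit:
move_arm(increments=[{"xyz":[0,0,1],"roll":0,"grip":0},{"xyz":[0,0,1],"roll":0,"grip":0},{"xyz":[0,0,0],"roll":0,"grip":0}])

```text
time_s: 11.02
position: [0.5597, -0.0485, 0.1478]
tcp_rot: [[0.99, 0.142, -0.0], [0.142, -0.99, 0.0], [-0.0, -0.0, -1.0]]
force: [0.2, 0.3, -0.2]
opening: 0.113
grasp_force: 30.0
```

Emit:
move_arm(increments=[{"xyz":[0,0,1],"roll":0,"grip":0},{"xyz":[0,0,1],"roll":0,"grip":0},{"xyz":[0,0,0],"roll":0,"grip":0}])

```text
time_s: 11.27
position: [0.5599, -0.0485, 0.1459]
tcp_rot: [[0.99, 0.142, 0.0], [0.142, -0.99, 0.0], [0.0, -0.0, -1.0]]
force: [0.9, 0.8, -0.9]
opening: 0.115
grasp_force: 30.0
```

```bash
python3 s.py
```

```text
[ 0.5599 -0.0485  0.1459] stand [0.0161 0.0371] F stand [1.0179 0.6598] -0.8983514885165081 op 0.11517583383557667 t 11.2667 yaw 8.174718645666418 [-16.3443  31.248   95.444    0.0069  53.3024  65.4768]
```

Emit:
move_arm(increments=[{"xyz":[-0.2,0,1.5],"roll":0,"grip":0},{"xyz":[-0.2,0,1.5],"roll":0,"grip":0},{"xyz":[0,0,0],"roll":0,"grip":0}])

```text
time_s: 11.52
position: [0.5597, -0.0486, 0.1429]
tcp_rot: [[0.99, 0.142, 0.001], [0.142, -0.99, -0.0], [0.001, 0.0, -1.0]]
force: [0.8, 0.8, 0.4]
opening: 0.114
grasp_force: 30.0
```

```bash
python3 s.py
```

```text
[ 0.5597 -0.0486  0.1429] stand [0.0159 0.037 ] F stand [0.905  0.6515] 0.3821634042949853 op 0.11367829352330465 t 11.5167 yaw 8.175121327239072 [-16.3613  31.4808  95.6305   0.0096  52.857   65.4577]
```

Emit:
move_arm(increments=[{"xyz":[-0.2,0,1.5],"roll":0,"grip":0},{"xyz":[-0.2,0,1.5],"roll":0,"grip":0},{"xyz":[0,0,0],"roll":0,"grip":0}])

```text
time_s: 11.77
position: [0.5595, -0.0487, 0.1399]
tcp_rot: [[0.99, 0.142, 0.001], [0.142, -0.99, -0.0], [0.001, 0.0, -1.0]]
force: [1.3, 1.0, -0.8]
opening: 0.11
grasp_force: 30.0
```

```bash
python3 s.py
```

```text
[ 0.5595 -0.0487  0.1399] stand [0.0156 0.037 ] F stand [1.4597 0.7964] -0.7626500060774466 op 0.1097154800595217 t 11.7667 yaw 8.17849231221211 [-16.3774  31.7074  95.8132   0.0104  52.428   65.4378]
```

Emit:
move_arm(increments=[{"xyz":[0,0,1.5],"roll":0,"grip":0},{"xyz":[0,0,1.5],"roll":0,"grip":0},{"xyz":[0,0,0],"roll":0,"grip":0}])

```text
time_s: 12.02
position: [0.5593, -0.0486, 0.1368]
tcp_rot: [[0.99, 0.142, 0.0], [0.142, -0.99, -0.0], [0.0, 0.0, -1.0]]
force: [1.7, -0.1, -1.0]
opening: 0.117
grasp_force: 30.0
```

```bash
python3 s.py
```

```text
[ 0.5593 -0.0486  0.1368] stand [0.0155 0.037 ] F stand [ 1.6636 -0.3884] -0.9838722221792368 op 0.11656725077180219 t 12.0167 yaw 8.178375099730882 [-16.3764  31.9672  95.9494   0.0069  52.0558  65.441 ]
```

Emit:
move_arm(increments=[{"xyz":[-0.1,0,1.5],"roll":0,"grip":0},{"xyz":[-0.1,0,1.5],"roll":0,"grip":0},{"xyz":[0,0,0],"roll":0,"grip":0}])

```text
time_s: 12.27
position: [0.5592, -0.0487, 0.1339]
tcp_rot: [[0.99, 0.142, 0.001], [0.142, -0.99, -0.0], [0.001, 0.0, -1.0]]
force: [1.7, 0.2, -0.7]
opening: 0.115
grasp_force: 30.0
```

```bash
python3 s.py
```

```text
[ 0.5592 -0.0487  0.1339] stand [0.0153 0.037 ] F stand [ 1.752  -0.0317] -0.6574505777653336 op 0.11483555783738898 t 12.2667 yaw 8.175889788413626 [-16.3868  32.2069  96.1055   0.0107  51.6512  65.4306]
```

Emit:
move_arm(increments=[{"xyz":[-0.1,0,1.5],"roll":0,"grip":0},{"xyz":[-0.1,0,1.5],"roll":0,"grip":0},{"xyz":[0,0,0],"roll":0,"grip":0}])

```text
time_s: 12.52
position: [0.5598, -0.0489, 0.1317]
tcp_rot: [[0.99, 0.142, 0.003], [0.142, -0.99, -0.0], [0.003, 0.001, -1.0]]
force: [2.2, 0.9, 3.8]
opening: 0.109
grasp_force: 30.0
```

Emit:
move_arm(increments=[{"xyz":[-0.1,0,1.5],"roll":0,"grip":0},{"xyz":[-0.1,0,1],"roll":0,"grip":0},{"xyz":[0,0,0],"roll":0,"grip":0}])

```text
time_s: 12.77
position: [0.5598, -0.049, 0.1295]
tcp_rot: [[0.99, 0.142, 0.003], [0.142, -0.99, -0.001], [0.003, 0.001, -1.0]]
force: [2.6, 0.7, 5.3]
opening: 0.115
grasp_force: 30.0
```

```bash
python3 s.py
```

```text
[ 0.5598 -0.049   0.1295] stand [0.0159 0.0366] F stand [2.6419 0.2888] 5.3410231882367185 op 0.11493261614289611 t 12.7667 yaw 8.17878944441452 [-16.3994  32.5754  96.3077   0.0132  50.924   65.4136]
```

Emit:
move_arm(increments=[{"xyz":[0,0,1],"roll":0,"grip":0},{"xyz":[0,0,1],"roll":0,"grip":0},{"xyz":[0,0,1],"roll":0,"grip":0},{"xyz":[0,0,0],"roll":0,"grip":0}])

```text
time_s: 13.1
position: [0.5602, -0.0491, 0.1271]
tcp_rot: [[0.99, 0.142, 0.004], [0.142, -0.99, -0.001], [0.004, 0.002, -1.0]]
force: [2.2, 0.8, 8.7]
opening: 0.113
grasp_force: 30.0
```

Emit:
move_arm(increments=[{"xyz":[0,0,1],"roll":0,"grip":0},{"xyz":[0,0,1],"roll":0,"grip":0},{"xyz":[0,0,1],"roll":0,"grip":0},{"xyz":[0,0,0],"roll":0,"grip":0}])

```text
time_s: 13.43
position: [0.5596, -0.0491, 0.1234]
tcp_rot: [[0.99, 0.142, 0.003], [0.142, -0.99, -0.001], [0.003, 0.001, -1.0]]
force: [2.5, 0.0, 3.0]
opening: 0.114
grasp_force: 30.0
```

```bash
python3 s.py
```

```text
[ 0.5596 -0.0491  0.1234] stand [0.0156 0.0366] F stand [ 2.4967 -0.3142] 2.9943119655491732 op 0.1138137623866313 t 13.4333 yaw 8.187204580015552 [-16.4048  33.1066  96.5743  -0.0088  50.1576  65.4137]
```

Past the peak. I'll follow it in until the force climbs again.

Emit:
move_arm(increments=[{"xyz":[-0.1,0,1],"roll":0,"grip":0},{"xyz":[-0.1,0,1],"roll":0,"grip":0},{"xyz":[-0.1,0,1],"roll":0,"grip":0},{"xyz":[-0.1,0,1],"roll":0,"grip":0},{"xyz":[0,0,0],"roll":0,"grip":0}])

```text
time_s: 13.85
position: [0.5583, -0.0488, 0.1179]
tcp_rot: [[0.99, 0.142, 0.0], [0.142, -0.99, -0.0], [0.0, 0.0, -1.0]]
force: [5.7, -0.7, -4.9]
opening: 0.11
grasp_force: 30.0
```

Emit:
move_arm(increments=[{"xyz":[-0.1,0,1],"roll":0,"grip":0},{"xyz":[-0.1,0,1],"roll":0,"grip":0},{"xyz":[-0.1,0,1],"roll":0,"grip":0},{"xyz":[0,0,0],"roll":0,"grip":0}])

```text
time_s: 14.18
position: [0.5569, -0.0486, 0.1144]
tcp_rot: [[0.99, 0.142, -0.002], [0.142, -0.99, 0.001], [-0.002, -0.001, -1.0]]
force: [4.1, 0.3, -7.6]
opening: 0.113
grasp_force: 30.0
```

Emit:
move_arm(increments=[{"xyz":[-0.1,0,1],"roll":0,"grip":0},{"xyz":[-0.1,0,1],"roll":0,"grip":0},{"xyz":[0,0,0],"roll":0,"grip":0}])

```text
time_s: 14.43
position: [0.5568, -0.0486, 0.1128]
tcp_rot: [[0.99, 0.142, -0.002], [0.142, -0.99, 0.001], [-0.002, -0.001, -1.0]]
force: [3.9, 0.0, -7.8]
opening: 0.11
grasp_force: 30.0
```

```bash
python3 s.py
```

```text
[ 0.5568 -0.0486  0.1128] stand [0.0129 0.0375] F stand [ 3.8642 -0.5165] -7.772438117521054 op 0.11004208922786281 t 14.4333 yaw 8.182878361427193 [-16.443   33.9601  97.1807  -0.0008  48.9804  65.3747]
```

Emit:
move_arm(increments=[{"xyz":[0,0,1],"roll":0,"grip":0},{"xyz":[0,0,1],"roll":0,"grip":0},{"xyz":[0,0,0],"roll":0,"grip":0}])

```text
time_s: 14.68
position: [0.5566, -0.0486, 0.1112]
tcp_rot: [[0.99, 0.142, -0.002], [0.142, -0.99, 0.001], [-0.002, -0.001, -1.0]]
force: [2.7, 0.5, -6.5]
opening: 0.113
grasp_force: 30.0
```

Emit:
move_arm(increments=[{"xyz":[0,0,1],"roll":0,"grip":0},{"xyz":[0,0,0.5],"roll":0,"grip":0},{"xyz":[0,0,0],"roll":0,"grip":0}])

```text
time_s: 14.93
position: [0.5568, -0.0487, 0.1102]
tcp_rot: [[0.99, 0.143, -0.002], [0.143, -0.99, 0.0], [-0.002, -0.0, -1.0]]
force: [0.5, -0.1, -1.5]
opening: 0.112
grasp_force: 30.0
```

```bash
python3 s.py
```

```text
[ 0.5568 -0.0487  0.1102] stand [0.0129 0.0373] F stand [ 0.4613 -0.1846] -1.4893245322634148 op 0.11154492599590389 t 14.9333 yaw 8.198399533201158 [-16.4454  34.1912  97.2856  -0.0272  48.6226  65.3743]
```

Emit:
move_arm(increments=[{"xyz":[0,0,0],"roll":0,"grip":15},{"xyz":[0,0,0],"roll":0,"grip":25},{"xyz":[0,0,0],"roll":0,"grip":40},{"xyz":[0,0,0],"roll":0,"grip":40},{"xyz":[0,0,0],"roll":0,"grip":40}])

```text
time_s: 15.35
position: [0.5575, -0.0488, 0.1102]
tcp_rot: [[0.99, 0.142, -0.0], [0.142, -0.99, -0.0], [-0.0, 0.0, -1.0]]
force: [-0.1, 0.3, -1.1]
opening: 0.353
grasp_force: 0.0
```

Emit:
move_arm(increments=[{"xyz":[0,0,-15],"roll":0,"grip":40},{"xyz":[0,0,-25],"roll":0,"grip":40},{"xyz":[0,0,-35],"roll":0,"grip":40},{"xyz":[0,0,-40],"roll":0,"grip":40},{"xyz":[0,0,0],"roll":0,"grip":40}])

```text
time_s: 15.77
position: [0.5624, -0.0501, 0.2326]
tcp_rot: [[0.99, 0.143, 0.015], [0.143, -0.99, -0.004], [0.014, 0.006, -1.0]]
force: [-0.1, 0.4, 0.7]
opening: 0.404
grasp_force: 0.0
```

```bash
python3 s.py
python3 - <<'E'
from h import *
L=[]
for n in ["scene","side"]:
    K,T=cam2w(n); im,d=bot.capture(n); 
    pc=T[:3,:3].T@(np.array([.544,-.05,.09])-T[:3,3]); u,v=(K@(pc/pc[2]))[:2].astype(int)
    L.append(cv2.resize(im[v-45:v+45,u-45:u+45,::-1],(390,390),interpolation=cv2.INTER_CUBIC))
    p=cloud(n,d,T,K); m=(abs(p[...,0]-.55)<.03)&(abs(p[...,1]+.05)<.03)&(p[...,2]>.1)&(p[...,2]<.17); print(n,p[m].min(0),p[m].max(0))
cv2.imwrite("pics/end.png",np.hstack(L))
E
```

```text
[ 0.5624 -0.0501  0.2326] stand [0.0183 0.0352] F stand [-0.0508  0.4474] 0.6558499668089075 op 0.404289860497456 t 15.7667 yaw 8.19872714253055 [-16.4249  24.5227  90.8835   0.0032  63.7131  65.3775]
scene [ 0.5503544  -0.0539742   0.10002426] [ 0.57334366 -0.0429768   0.13274843]
side [ 0.54632743 -0.05269839  0.10004382] [ 0.57209996 -0.04123892  0.13517581]
```

View pics/end.png

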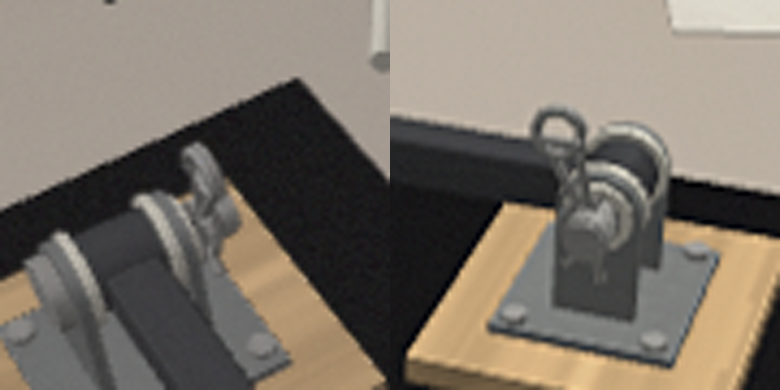

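The clip stands in the pin's end with its eye at (558,130), and the leg tip and bow show below the pin at (570–600,270). The eye height of about 0.122 m matches a seated clip.

```bash
python3 -c "
from rig import bot
print(bot.hand_in())"
```

```text
the job is handed in; nothing more can be done
None
```

The job is handed in: the pin was pushed until it hit its stop. The big R-clip then went through the cross hole, its bow sprang over the pin at about 9 N, and it was released with the arm clear; I gave the loose parts no contact. I did not re-check that the pin head was still home after fitting the clip, and the hand-in returned no verdict.

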